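Bring the empty dispenser to its filling mark and hold the funnel over its neck

TASK

Get the empty chrome dispenser ready for refilling: first slide it along the shelf, never lifting or tipping it, from the grey ring until it stands inside the orange ring, and let go of it. Then take the blue funnel out of the white cup, carry it over the divider panel, and stop with the funnel upright, its spout centred over the dispenser's open neck and about a centimetre above it, never touching the dispenser with it. Finish while still holding the funnel there, motionless, for someone to pour; do not bump the divider, and leave the cup and everything else on the shelf where it is.

Things in the scene. Friction and masses are not known exactly. Their poses are not given: they have to be found in the camera images.
- dispenser_center (a point): Empty chrome dispenser bottle, standing upright and loose on the shelf (0.2 to 0.42 kg): a round body 60 mm in diameter and 68 mm high, then an open round neck 40 mm in outer diameter up to 84 mm; it tips if pushed high up. This point is on its axis half-way up, 42 mm above its foot; z points up along the axis.
- dispenser_mouth (a point): Centre of the dispenser's open mouth, at the height of the neck's top edge, 84 mm above its foot. The opening is 32 mm in diameter.
- storage_mark_center (a point): Centre of the flat grey ring printed on the shelf (84 mm outer diameter), where the dispenser stands at the start. No thickness worth noting.
- fill_mark_center (a point): Centre of the flat orange ring printed on the shelf (84 mm outer diameter), where the dispenser is to stand. No thickness worth noting. The two rings may be either way round, left or right; the way between them is free.
- funnel_spout (a point): Blue rigid funnel, loose (0.05-0.08 kg), hanging upright in the white cup. This point: centre of the spout's lower end; z up along the axis, handle towards -x. Spout 16 mm wide, 30 mm long; above it a flat shoulder 68 mm wide resting on the cup's rim, then a wall flaring to 80 mm wide, 62 mm above this point. The spout hangs 30 mm down in the cup: lift straight up at least 40 mm.
- funnel_handle (a point): Grip point in the middle of the funnel's handle, 70 mm from the funnel's axis (towards its -x) and 50 mm above the spout's end. The handle is a straight level bar: 12 mm thick (along y), 22 mm high, about 60 mm long (along x, pointing away from the funnel). Pinch its thickness from above. Axes as the funnel's.
- cup_center (a point): White ceramic cup (0.35 kg, loose) that holds the funnel: 64 mm in diameter, 85 mm high; this point is on its axis half-way up, 42.5 mm above its foot. It stays where it is.
- divider_top (a point): Middle of the top edge of a fixed upright divider panel standing between cup and rings: 115 mm high, 340 mm long (along its x), 8 mm thick (along its y). Not to be bumped.
- tub_center (a point): Closed white tub with twist cap, 78 mm in diameter, 75 mm high; this point is at its centre. Bystander.
- dustpan_center (a point): Tiny steel dustpan lying on the shelf, 80 by 100 mm with a 60 mm black handle towards its +x; 25 mm high; this point is in the middle of the pan, 12 mm above the shelf. Bystander.
- scoop_center (a point): Lavender plastic scoop: a small bowl 48 mm in diameter, 30 mm high, with a handle reaching 95 mm towards its -x; this point is in the middle of the bowl, 15 mm up. Bystander.
- coaster: Round reddish ceramic coaster, 96 mm in diameter, 8 mm thick; origin at the centre of its underside. Bystander.
- pump_center (a point): Chrome pump head of the dispenser, standing on the coaster: collar 42 mm in diameter, 52 mm high, a small nozzle towards its -x; this point is on its axis, 26 mm above its foot. Bystander.
Not all that is in view belongs to the job. Leave any pink or red look-alike of the part that bears funnel_spout alone.

How it is judged:
By the outcome, as a careful person would: the job done as asked, in the order asked, and still so for the second after the job is handed in, while the arm keeps its last pose, push and grip.
It also fails if it takes over 69 s, if anything falls off the work surface, if the arm or the gripper's body presses on something with over 40 N, if the wrist force passes 120 N, or if a joint passes its speed limit or range.

ROBOT

A 6-joint arm with a two-finger parallel gripper is mounted at the origin on the work surface. World frame = base frame: x ahead of the robot, y to its left, z up, the work surface at z = 0. Lengths are in m, angles in rad, forces in N, time in s.
With the tool pointing down it reaches from about 0.25 to 0.725 m from the base axis. Payload 4 kg.
Tool frame: the origin (TCP) lies on the centre line of the jaws, within the pads' length; the fingertips stand 11 mm ahead of it and the grasp point (between the pads) lies 8 mm behind it (tips_ahead is the distance from the TCP to the fingertips, in m); z points along the fingers, y is the line along which they close (so a half turn about z gives the same grasp; the last joint's range is limited). The gripper opens to 85 mm and grips with 20 to 120 N. Pads are 22 mm wide; open, the fingers measure 114 mm over their backs; the gripper's body (76 mm by 85 mm) begins 54 mm behind the grasp point. The pads swing forward as they close: fully open they stand 13 mm farther back than shut.
Start: joints at [1.318, 0.241, 0.005, 1.335, 0, 1.571], TCP at [0.125, 0.484, 0.242] pointing down, gripper open.
Joint ranges: [-2.72, 2.72], [-1.05, 1.87], [-1.09, 1.28], [-1.99, 2.15], [-1.42, 1.44], [-3.14, 3.14]. Speed limits (rad/s): [2.79, 2.79, 3.14, 3.14, 3.14, 3.14].

INTERFACE

Orientations are given as a rotation vector (axis times angle).
In Python, from cell import get_obs, snapshot, camera_model, close_job, tips_ahead gives the robot as it stands.
- The arm moves only by the tool servo_tool, never from a script. Its argument "rows" is text: rows parted by semicolons, each of 7 numbers parted by spaces: the shift along the tool's x, y, z in m, then the turn, a rotation vector about the tool's x, y, z in rad, then the opening, from 0 (shut) to 1 (fully open). In form: dx dy dz wx wy wz claw; .... A call has 1 to 12 rows; each row is the pose to reach, as a shift and turn from the pose commanded when the call began, along the tool's axes at that moment; what a row does not reach only later rows make up. A row lasts 1/12 s, in which the tool goes at most 41.7 mm and 7.16 degrees, less where a joint would pass 70% of its speed; a pose out of reach is approached as far as the arm can. A call with a gripper value outside its range is refused whole. The fingers move at their own pace and stop on an object; the grip force is fixed at half the most. Time passes only in rows, so rows that repeat a pose let the fingers close. It gives the time, the measured TCP pose, the force, the opening and the grip force at its end, in the units of the state.
- get_obs(): the state, without advancing time (a new reading comes with each control period).
- snapshot(name): name is "scene" or "top" or "wrist"; returns the picture (480x640x3 uint8, red, green, blue); there is no depth.
- camera_model(name): a dict with "vertical_fov" (degrees; the focal length in pixels is half the picture's height over the tangent of half this angle, whatever the lens; pixels are square), "cx", "cy" (the principal point, pixels), "world_from_camera" (4x4, takes a point from camera to world coordinates). Camera axes: x right, y down, z forward; pixel columns grow to the right and rows downward; lengths in m; the calibration is good to about 2 mm. A picture is of the moment at which its call begins: read the wrist's pose just before it. camera_model takes no time and is no camera call; for the wrist camera it gives the pose at the moment of the call.
- close_job(): hands the job in; it is judged then, once.
The state is a dict: "t": time; "q": joint angles; "qd": joint speeds; "tau": joint torques, N m; "position": TCP position; "eef_rot": TCP orientation; "contact_force": force on the tool from outside, world axes, zero at the start; "ft_torque": the same for the moment, N m; "opening": finger opening in m; "grip_force": force on a finger pad.
Only numpy, scipy, OpenCV 4.12 (cv2) and the standard library are available. Lean on these libraries where they do the work, as an engineer would, in place of code of your own. Each camera call takes 0.05 s, during which the arm holds its last target. There are 200 camera calls.

## Working session

There is one attempt and no reset: what is moved stays moved. The work goes in short steps, Python scripts to look and compute and a tool call to move; the robot and the scene stay as the last step left them, time stands still between calls to the robot, and variables do not carry over. Pictures are saved under pics/ and viewed, at most 10 in all, crops included, and the job is handed in when it is done.

Besides the shell and the picture viewer there is one more tool, called as name(argument=value, ...) on one line, values as JSON. servo_tool: Moves the arm, as the interface text tells. Its arguments: {"type":"object","properties":{"rows":{"type":"string"}},"required":["rows"]}

```bash
mkdir -p pics; python3 - <<'E'
from cell import *
import cv2
o=get_obs();print(o)
print(tips_ahead if not callable(tips_ahead) else tips_ahead())
for n in("scene","top"):
    im=snapshot(n);cv2.imwrite(f"pics/{n}0.png",im[:,:,::-1]);print(camera_model(n))
print(camera_model("wrist"))
E
```

```text
{'t': 0.0, 'q': array([ 1.31800388e+00,  2.41445359e-01,  3.69643267e-03,  1.33520140e+00,
       -3.05659006e-06,  1.57084509e+00]), 'qd': array([-0.00101273,  0.00020155, -0.00320763, -0.00049381,  0.00010302,
       -0.00043144]), 'tau': array([ 1.14656730e-03, -3.72314751e+01,  2.52410102e+01,  1.69436244e-02,
        1.07986266e-04, -7.30480934e-06]), 'position': array([0.1248993 , 0.48350522, 0.24138616]), 'eef_rot': array([-0.3960709 , -3.11625325,  0.00335683]), 'contact_force': array([ 0.80997986, -0.36064515, -0.00862276]), 'ft_torque': array([-0.02002312, -0.00539736,  0.03792371]), 'grip_force': 0.0, 'opening': 0.08519195078213328}
0.011
{'vertical_fov': 55.8562835565824, 'cx': 321.89171053184367, 'cy': 242.16202724725557, 'world_from_camera': array([[ 0.52711188,  0.64202894, -0.55673325,  1.07260633],
       [ 0.84965687, -0.38632265,  0.35894013, -0.28420359],
       [ 0.01537128, -0.66223383, -0.74913955,  0.76885067],
       [ 0.        ,  0.        ,  0.        ,  1.        ]])}
{'vertical_fov': 54.551752393821296, 'cx': 317.12277245317966, 'cy': 243.6549815376294, 'world_from_camera': array([[ 4.08132220e-03, -9.80088424e-01,  1.98519582e-01,
         3.63397965e-01],
       [-9.99991644e-01, -3.95372097e-03,  1.03915161e-03,
         3.71252511e-02],
       [-2.33569426e-04, -1.98522164e-01, -9.80096371e-01,
         1.17138328e+00],
       [ 0.00000000e+00,  0.00000000e+00,  0.00000000e+00,
         1.00000000e+00]])}
{'vertical_fov': 64.26807500013088, 'cx': 312.1135229853349, 'cy': 244.71342504944704, 'world_from_camera': array([[ 0.25027868,  0.92678463,  0.28005503,  0.05298606],
       [ 0.96817227, -0.23905877, -0.07411717,  0.50253014],
       [-0.00174104,  0.28969146, -0.9571185 ,  0.37188665],
       [ 0.        ,  0.        ,  0.        ,  1.        ]])}
```

View pics/scene0.png

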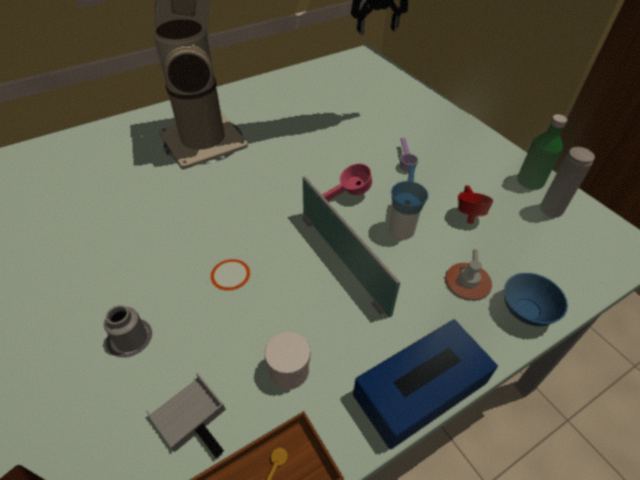

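View pics/top0.png

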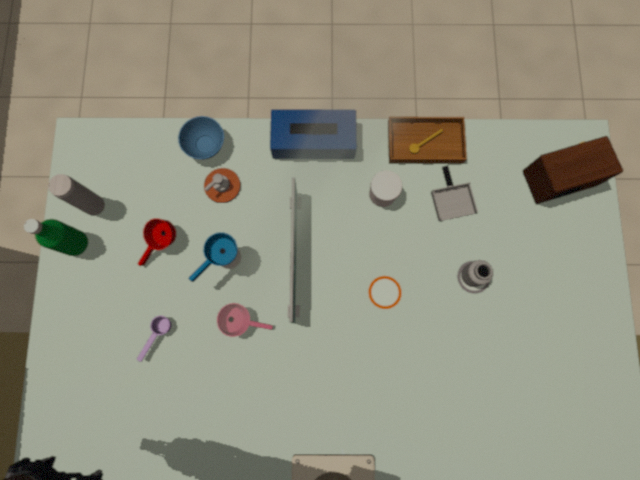

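The top view shows the orange ring near (385,292), the dispenser mouth near (481,270) with the grey ring near (476,277), and the funnel rim near (220,250) with its handle running to (195,277). The divider is near column 294, rows 180–320, and the red and pink funnels are look-alikes.

```bash
cat > h.py <<'E'
import numpy as np,cv2
from cell import *
def ray(m,u,v,z):
    f=240/np.tan(np.radians(m["vertical_fov"]/2)); T=m["world_from_camera"]
    d=T[:3,:3]@[(u-m["cx"])/f,(v-m["cy"])/f,1]; return T[:3,3]+d*(z-T[2,3])/d[2]
def proj(m,p):
    f=240/np.tan(np.radians(m["vertical_fov"]/2)); T=m["world_from_camera"]
    c=T[:3,:3].T@(np.array(p)-T[:3,3]); return np.array([m["cx"]+f*c[0]/c[2],m["cy"]+f*c[1]/c[2]])
def blob(im,lo,hi,box):
    x0,y0,x1,y1=box; h=cv2.cvtColor(im[y0:y1,x0:x1],cv2.COLOR_BGR2HSV)
    k=cv2.inRange(h,np.array(lo),np.array(hi)); n,l,s,c=cv2.connectedComponentsWithStats(k)
    i=1+np.argmax(s[1:,4]); return (l==i),s[i],c[i]+[x0,y0]
E
python3 - <<'E'
from h import *
np.set_printoptions(precision=4,suppress=True)
for n,ob,fb in(("top",(360,270,410,315),(180,225,245,290)),("scene",(200,250,260,300),(380,160,440,215))):
    im=cv2.imread(f"pics/{n}0.png");m=camera_model(n)
    k,s,c=blob(im,(3,150,100),(20,255,255),ob); e=cv2.minEnclosingCircle(np.argwhere(k)[:,::-1].astype(np.float32))
    ys,xs=np.nonzero(k); ctr=np.array([(xs.min()+xs.max())/2+ob[0],(ys.min()+ys.max())/2+ob[1]])
    print(n,"orange",s,ctr,ray(m,*ctr,0))
    k,s,c=blob(im,(90,90,60),(115,255,255),fb); print("blue",s,c,ray(m,*c,.11))
m=camera_model("top")
print("mouth",ray(m,481,270,.084),"foot/grey",ray(m,476,276,0))
print("funnel",ray(m,221,249,.117),"handle end",ray(m,193,278,.105))
print("div",ray(m,294,180,.115),ray(m,293,320,.115)); print("tub",ray(m,386,188,.075),"pan",ray(m,455,202,.01))
m=camera_model("scene")
print("mouth",ray(m,120,314,.084),"grey",ray(m,130,336,0),"fun",ray(m,409,194,.117),"hend",ray(m,411,167,.105))
print("div",ray(m,305,181,.115),ray(m,396,284,.115),"tub",ray(m,288,348,.075))
a=cv2.imread("pics/top0.png")[225:340,120:320];b=cv2.imread("pics/top0.png")[235:305,360:510];c=cv2.imread("pics/scene0.png")[290:370,80:180]
a=cv2.resize(a,(522,300));b=cv2.resize(b,(640,299));b=cv2.copyMakeBorder(b,0,1,0,0,0)
c=cv2.resize(c,(375,300))
cv2.imwrite("pics/z.png",np.vstack([np.hstack([a,np.zeros((300,118,3),np.uint8)]),b]))
E
```

```text
top orange [  9   6  32  33 167] [384.5 292. ] [ 0.4773 -0.1316  0.    ]
blue [  9   8  48  48 862] [217.9466 253.1102] [0.5551 0.268  0.11  ]
scene orange [ 11   9  39  31 264] [230. 274.] [ 0.4772 -0.1309  0.    ]
blue [ 12  23  32  23 298] [405.0973 196.9765] [0.5651 0.252  0.11  ]
mouth [ 0.5219 -0.3481  0.084 ] foot/grey [ 0.5187 -0.3642  0.    ]
funnel [0.5635 0.2598 0.117 ] handle end [0.4975 0.3238 0.105 ]
div [0.7318 0.0939 0.115 ] [0.4026 0.0916 0.115 ]
tub [ 0.726  -0.1308  0.075 ] pan [ 0.7103 -0.3186  0.01  ]
mouth [ 0.5239 -0.3488  0.084 ] grey [ 0.5154 -0.3542  0.    ] fun [0.5675 0.2594 0.117 ] hend [0.4887 0.3318 0.105 ]
div [0.4159 0.0915 0.115 ] [0.7398 0.09   0.115 ] tub [ 0.7306 -0.127   0.075 ]
```

View pics/z.png

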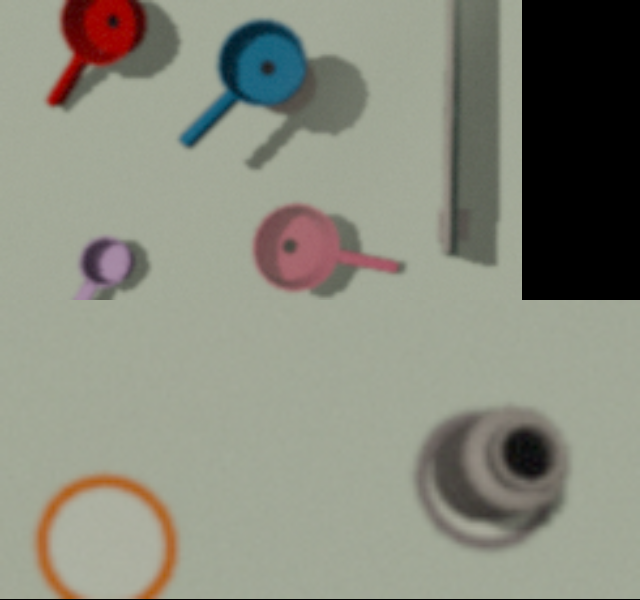

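The enlarged view shows the dispenser mouth at about (483,271) in the full image, i.e. (0.52,-0.353). It also gives the blue funnel at about (0.565,0.26) with its handle heading about 137°, and the goal ring at (0.477,-0.131), where both cameras agree. I'll move above the dispenser with the closing axis along the slide direction.

servo_tool(rows="-0.300 -0.360 0.015 0 0 -0.445 1;-0.300 -0.360 0.015 0 0 -0.445 1;-0.300 -0.360 0.015 0 0 -0.445 1;-0.300 -0.360 0.015 0 0 -0.445 1;-0.300 -0.360 0.015 0 0 -0.445 1;-0.300 -0.360 0.015 0 0 -0.445 1;-0.300 -0.360 0.015 0 0 -0.445 1;-0.300 -0.360 0.015 0 0 -0.445 1;-0.300 -0.360 0.015 0 0 -0.445 1;-0.300 -0.360 0.015 0 0 -0.445 1;-0.300 -0.360 0.015 0 0 -0.445 1;-0.300 -0.360 0.015 0 0 -0.445 1")

```text
t: 1.1
position: [0.3265, 0.0565, 0.2271]
eef_rot: [-0.292, 3.127, -0.003]
contact_force: [-0.4, 1.8, -0.1]
opening: 0.0854
grip_force: 0.0
```

```bash
cat >> h.py <<'E'
from scipy.spatial.transform import Rotation as Ro
def plan(p,yang=None,o=None):
    "shift & turn in tool axes to reach p, with tool vertical and tool y at heading yang (deg)"
    o=o or get_obs(); R=Ro.from_rotvec(o["eef_rot"]).as_matrix(); w=np.zeros(3)
    if yang is not None:
        a=np.radians(yang); y=np.array([np.cos(a),np.sin(a),0]); z=np.array([0,0,-1.]); G=np.c_[np.cross(y,z),y,z]
        w=Ro.from_matrix(R.T@G).as_rotvec()
    print("t %.2f pos %s yhead %.1f q %s"%(o["t"],np.round(o["position"],4),np.degrees(np.arctan2(R[1,1],R[0,1])),np.round(o["q"],2)))
    print("shift",np.round(R.T@(np.array(p)-o["position"]),4),"turn",np.round(w,4),"F",np.round(o["contact_force"],1),"open",o["opening"],o["grip_force"])
E
python3 -c "
from h import *
plan([.50,-.35,.21],101)"
```

```text
t 1.10 pos [0.3265 0.0565 0.2271] yhead 100.7 q [ 0.17 -0.09 -0.4   1.26 -0.   -0.01]
shift [-0.0953 -0.4315  0.0179] turn [-0.0017  0.0004 -0.0059] F [-0.4  1.8 -0.1] open 0.08540809943254492 0.0
```

servo_tool(rows="-0.095 -0.430 0.010 0 0 0 1;-0.095 -0.430 0.010 0 0 0 1;-0.095 -0.430 0.010 0 0 0 1;-0.095 -0.430 0.010 0 0 0 1;-0.095 -0.430 0.010 0 0 0 1;-0.095 -0.430 0.010 0 0 0 1;-0.095 -0.430 0.010 0 0 0 1;-0.095 -0.430 0.010 0 0 0 1;-0.095 -0.430 0.010 0 0 0 1;-0.095 -0.430 0.010 0 0 0 1;-0.095 -0.430 0.010 0 0 0 1;-0.095 -0.430 0.010 0 0 0 1")

```text
t: 2.1
position: [0.5016, -0.3479, 0.215]
eef_rot: [0.295, -3.127, 0.001]
contact_force: [-0.0, 1.5, -0.7]
opening: 0.0855
grip_force: 0.0
```

servo_tool(rows="0 0 0 0 0 0 1;0 0 0 0 0 0 1;0 0 0 0 0 0 1")

```text
t: 2.35
position: [0.5004, -0.3421, 0.2173]
eef_rot: [0.303, -3.126, -0.001]
contact_force: [-0.6, -0.6, 0.6]
opening: 0.0853
grip_force: 0.0
```

```bash
python3 -c "
from h import *
plan([.52,-.354,.21],101)
im=snapshot('wrist');m=camera_model('wrist');cv2.imwrite('pics/w1.png',im[:,:,::-1])
import pickle;pickle.dump(m,open('w1.pkl','wb'))"
```

```text
t 2.35 pos [ 0.5004 -0.3421  0.2173] yhead 101.1 q [-0.6   0.47  0.26  1.37  0.   -0.79]
shift [-0.0169 -0.0154  0.0073] turn [ 0.0009 -0.0006  0.0013] F [-0.6 -0.6  0.6] open 0.08530168424106224 0.0
```

View pics/w1.png

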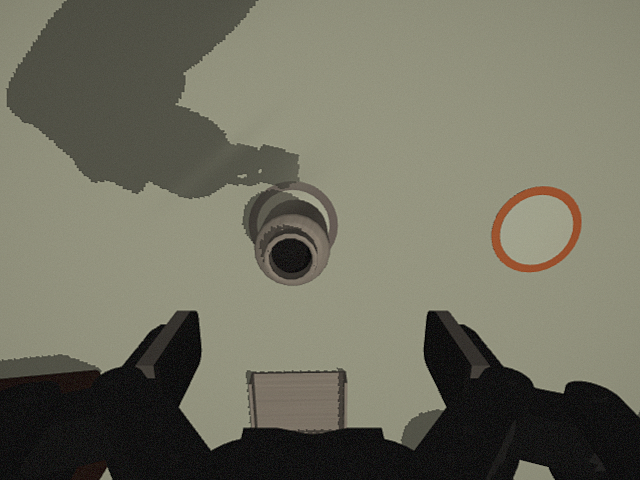

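The wrist view shows the mouth centre at about (291,257) and the orange ring spanning (492–581, 186–272). The grey ring is centred near (293,226).

```bash
python3 -c "
from h import *
import pickle;m=pickle.load(open('w1.pkl','rb'))
im=cv2.imread('pics/w1.png')
k,s,c=blob(im,(3,120,60),(20,255,255),(470,160,600,290));ys,xs=np.nonzero(k)
e=cv2.fitEllipse(np.c_[xs,ys].astype(np.float32));print(s,c,e,ray(m,*c,0))
g=cv2.cvtColor(im,cv2.COLOR_BGR2GRAY)[225:285,260:325];k=(g<45).astype(np.uint8);n,l,s,cc=cv2.connectedComponentsWithStats(k)
i=1+np.argmax(s[1:,4]);print(s[i],cc[i]+[260,225],ray(m,*(cc[i]+[260,225]),.082))
for u,v in((291.5,257),(293,226)):print(ray(m,u,v,.084),ray(m,u,v,0))
print(ray(m,274,247,.068)); plan([.52,-.354,.21],101)"
```

```text
[  22   26   89   86 1978] [535.83619818 227.57482305] ((66.04795837402344, 69.04122924804688), (73.47895050048828, 87.4169921875), 52.47941207885742) [ 0.47407983 -0.13266428  0.        ]
[  11   14   41   34 1065] [290.97934272 255.42535211] [ 0.51762734 -0.35410521  0.082     ]
[ 0.51806871 -0.35353409  0.084     ] [ 5.46841539e-01 -3.52723785e-01  5.55111512e-17]
[ 0.49495978 -0.35660162  0.084     ] [ 0.51638092 -0.35676719  0.        ]
[ 0.51816002 -0.36798474  0.068     ]
t 2.40 pos [ 0.5005 -0.3421  0.2176] yhead 101.1 q [-0.6   0.47  0.26  1.37  0.   -0.79]
shift [-0.0168 -0.0154  0.0076] turn [ 0.0004 -0.0002  0.0015] F [-0.5  0.2  0.2] open 0.08569594061442756 0.0
```

servo_tool(rows="-0.015 -0.015 0 0 0 0 1;-0.015 -0.015 0 0 0 0 1;-0.015 -0.015 0.03 0 0 0 1;-0.015 -0.015 0.06 0 0 0 1;-0.015 -0.015 0.09 0 0 0 1;-0.015 -0.015 0.12 0 0 0 1;-0.015 -0.015 0.14 0 0 0 1;-0.015 -0.015 0.16 0 0 0 1;-0.015 -0.015 0.17 0 0 0 1;-0.015 -0.015 0.18 0 0 0 1;-0.015 -0.015 0.18 0 0 0 1;-0.015 -0.015 0.18 0 0 0 1")

```text
t: 3.4
position: [0.5187, -0.3551, 0.0379]
eef_rot: [-0.302, 3.127, -0.001]
contact_force: [-0.7, -0.1, -0.3]
opening: 0.0852
grip_force: 0.0
```

```bash
python3 -c "
from h import *
plan([.518,-.354,.031],101)
im=snapshot('wrist');m=camera_model('wrist');cv2.imwrite('pics/w2.png',im[:,:,::-1])
print(proj(m,[.518,-.354,.084]))"
```

```text
t 3.40 pos [ 0.5187 -0.3551  0.0379] yhead 101.0 q [-0.6   0.64  0.07  1.   -0.   -0.79]
shift [0.0005 0.0013 0.0069] turn [-0.0004  0.0004  0.0006] F [-0.7 -0.1 -0.3] open 0.08520211585354123 0.0
[317.28330553 414.68336717]
```

View pics/w2.png

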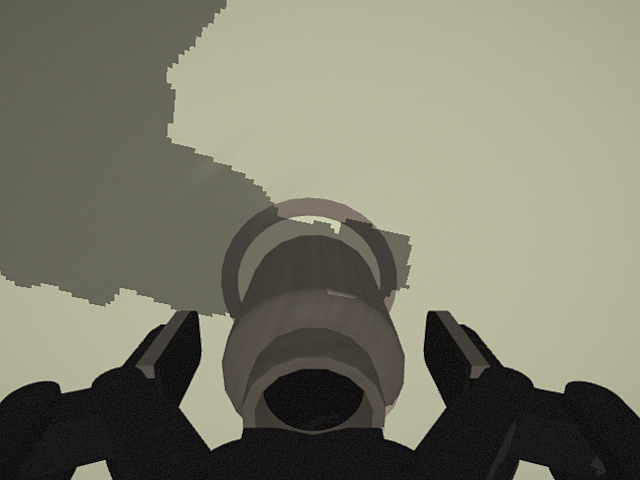

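The dispenser sits centred between the fingers (mouth near column 314, predicted 317). I'll go down and close lightly.

servo_tool(rows="0 0.001 0.007 0 0 0 1;0 0.001 0.007 0 0 0 1;0 0.001 0.007 0 0 0 0.9;0 0.001 0.007 0 0 0 0.85;0 0.001 0.007 0 0 0 0.8;0 0.001 0.007 0 0 0 0.77;0 0.001 0.007 0 0 0 0.75;0 0.001 0.007 0 0 0 0.73;0 0.001 0.007 0 0 0 0.72;0 0.001 0.007 0 0 0 0.715;0 0.001 0.007 0 0 0 0.715;0 0.001 0.007 0 0 0 0.715")

```text
t: 4.45
position: [0.5183, -0.3543, 0.0303]
eef_rot: [0.301, -3.127, -0.0]
contact_force: [0.3, -1.0, -0.3]
opening: 0.0615
grip_force: 0.0
```

servo_tool(rows="0 0 0 0 0 0 0.71;0 0 0 0 0 0 0.705;0 0 0 0 0 0 0.7;0 0 0 0 0 0 0.695;0 0 0 0 0 0 0.69;0 0 0 0 0 0 0.69")

```text
t: 4.95
position: [0.5184, -0.3547, 0.0306]
eef_rot: [-0.301, 3.127, -0.001]
contact_force: [0.3, -1.9, 0.6]
opening: 0.0592
grip_force: 11.0
```

servo_tool(rows="0 0.003 0 0 0 0 0.69;0 0.009 0 0 0 0 0.69;0 0.018 0 0 0 0 0.69;0 0.028 0 0 0 0 0.69;0 0.038 0 0 0 0 0.69;0 0.048 0 0 0 0 0.69;0 0.058 0 0 0 0 0.69;0 0.068 0 0 0 0 0.69;0 0.078 0 0 0 0 0.69;0 0.088 0 0 0 0 0.69;0 0.095 0 0 0 0 0.69;0 0.100 0 0 0 0 0.69")

```text
t: 5.95
position: [0.4991, -0.2553, 0.0306]
eef_rot: [-0.302, 3.127, -0.001]
contact_force: [0.3, -2.2, 2.9]
opening: 0.0593
grip_force: 11.6
```

```bash
python3 -c "
from h import *
plan([.476,-.131,.0306],101)
im=snapshot('wrist');cv2.imwrite('pics/w3.png',im[:,:,::-1])"
```

```text
t 5.95 pos [ 0.4991 -0.2553  0.0306] yhead 101.0 q [-0.47  0.54 -0.15  0.89 -0.   -0.67]
shift [-1.100e-03  1.264e-01 -1.000e-04] turn [-0.0004  0.0001  0.0008] F [ 0.3 -2.2  2.9] open 0.059290703644061964 11.558863995596766
```

View pics/w3.png

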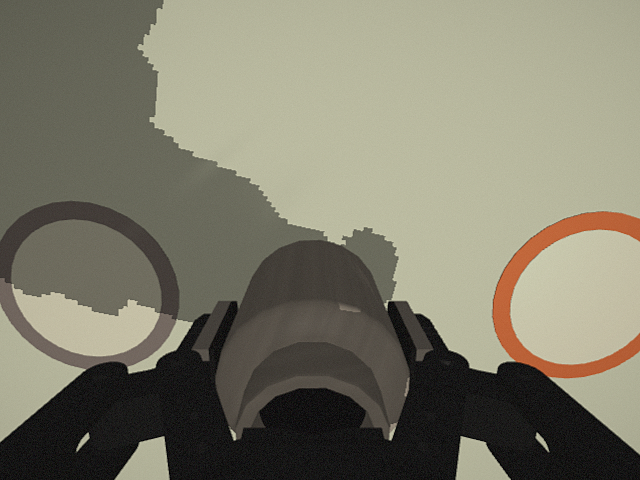

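The dispenser is still upright between the pads, moving with them. The orange ring is ahead on the right (columns 493+, rows 211–378). I'll carry on.

servo_tool(rows="0 0.004 0 0 0 0 0.69;0 0.012 0 0 0 0 0.69;0 0.024 0 0 0 0 0.69;0 0.036 0 0 0 0 0.69;0 0.048 0 0 0 0 0.69;0 0.060 0 0 0 0 0.69;0 0.072 0 0 0 0 0.69;-0.001 0.084 0 0 0 0 0.69;-0.001 0.096 0 0 0 0 0.69;-0.001 0.106 0 0 0 0 0.69;-0.001 0.114 0 0 0 0 0.69;-0.001 0.120 0 0 0 0 0.69")

```text
t: 7.0
position: [0.4769, -0.1369, 0.0305]
eef_rot: [0.303, -3.127, 0.001]
contact_force: [0.3, -4.5, 4.0]
opening: 0.0588
grip_force: 11.8
```

servo_tool(rows="0 0.003 0 0 0 0 0.69;0 0.006 0 0 0 0 0.69;0 0.006 0 0 0 0 0.69")

```text
t: 7.25
position: [0.4757, -0.1309, 0.0305]
eef_rot: [0.303, -3.127, -0.0]
contact_force: [-0.2, -3.1, 6.1]
opening: 0.0587
grip_force: 11.9
```

```bash
python3 -c "
from h import *
plan([.476,-.131,.0306],101)
im=snapshot('wrist');m=camera_model('wrist');cv2.imwrite('pics/w4.png',im[:,:,::-1])
import pickle;pickle.dump(m,open('w4.pkl','wb'))"
```

```text
t 7.25 pos [ 0.4757 -0.1309  0.0305] yhead 101.1 q [-0.27  0.43 -0.33  0.81  0.   -0.46]
shift [-0.0002 -0.0001 -0.0001] turn [ 0.0003 -0.0001  0.0013] F [-0.2 -3.1  6.1] open 0.058709356017250476 11.937738476553932
```

View pics/w4.png

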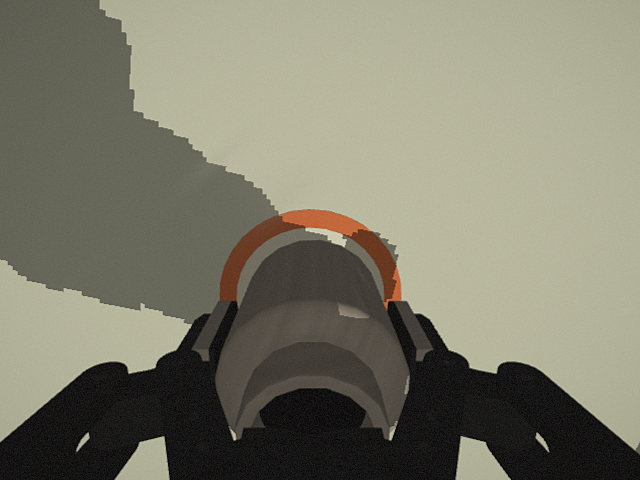

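The dispenser's foot front edge is at (313,240) and the ring's outer edge at (313,209). I'll check that the gap is about 12 mm.

```bash
python3 -c "
from h import *
import pickle;m=pickle.load(open('w4.pkl','rb'))
a=ray(m,313,209,0);b=ray(m,313,240,0);c=ray(m,313,227,0);print(a,b,np.linalg.norm(a-b),np.linalg.norm(a-c))
x=np.array([-.982,-.191,0]);print('disp ctr',b-.03*x,'ring',a-.042*x)
for u in(220,401):print(ray(m,u,300,0))"
```

```text
[ 0.43484596 -0.13818373  0.        ] [ 0.44839381 -0.13552558  0.        ] 0.013806162181926483 0.007935056531238707
disp ctr [ 0.47785381 -0.12979558  0.        ] ring [ 0.47608996 -0.13016173  0.        ]
[ 0.4847861  -0.17198234  0.        ]
[ 0.46883652 -0.09024501  0.        ]
```

The dispenser is within 2 mm of the ring's centre. I'll release slowly, then rise.

servo_tool(rows="0 0 0 0 0 0 0.70;0 0 0 0 0 0 0.72;0 0 0 0 0 0 0.76;0 0 0 0 0 0 0.85;0 0 0 0 0 0 1;0 0 0 0 0 0 1;0 0 0 0 0 0 1;0 0 -0.01 0 0 0 1;0 0 -0.03 0 0 0 1;0 0 -0.06 0 0 0 1;0 0 -0.09 0 0 0 1;0 0 -0.12 0 0 0 1")

```text
t: 8.3
position: [0.4757, -0.1322, 0.1522]
eef_rot: [0.301, -3.127, -0.0]
contact_force: [1.4, 0.2, -1.2]
opening: 0.0854
grip_force: 0.0
```

servo_tool(rows="0 0 -0.03 0 0 0 1;0 0 -0.07 0 0 0 1;0 0 -0.11 0 0 0 1;0 0 -0.11 0 0 0 1;0 0 -0.11 0 0 0 1")

```text
t: 8.72
position: [0.4777, -0.1328, 0.2641]
eef_rot: [-0.301, 3.12, -0.004]
contact_force: [0.1, 0.7, -0.2]
opening: 0.0854
grip_force: 0.0
```

```bash
python3 -c "
from h import *
plan([.50,.26,.27],47)
im=snapshot('wrist');m=camera_model('wrist');cv2.imwrite('pics/w5.png',im[:,:,::-1])
im=im[:,:,::-1].copy()
print(proj(m,[.477,-.131,.084]))
u,v=proj(m,[.477,-.131,.084]).astype(int)
g=cv2.cvtColor(im,cv2.COLOR_BGR2GRAY)[v-35:v+35,u-35:u+35];k=(g<45).astype(np.uint8);n,l,s,cc=cv2.connectedComponentsWithStats(k)
for i in range(1,n):
  if s[i,4]>100:c=cc[i]+[u-35,v-35];print(s[i],c,ray(m,*c,.082))
t=snapshot('top')[:,:,::-1][255:310,355:415]; cv2.imwrite('pics/t5.png',np.hstack([cv2.resize(t,(480,440)),cv2.resize(im[max(v-110,0):v+110,u-80:u+80],(320,440))]))"
```

```text
t 8.72 pos [ 0.4777 -0.1328  0.2641] yhead 101.0 q [-0.27  0.22  0.03  1.38  0.   -0.46]
shift [-0.0969  0.3812 -0.0065] turn [2.000e-04 8.000e-03 9.426e-01] F [ 0.1  0.7 -0.2] open 0.0854443205544295 0.0
[313.49498902 223.09319039]
[ 20  15  37  32 889] [315.88976378 217.88976378] [ 0.47273996 -0.12980085  0.082     ]
```

View pics/t5.png

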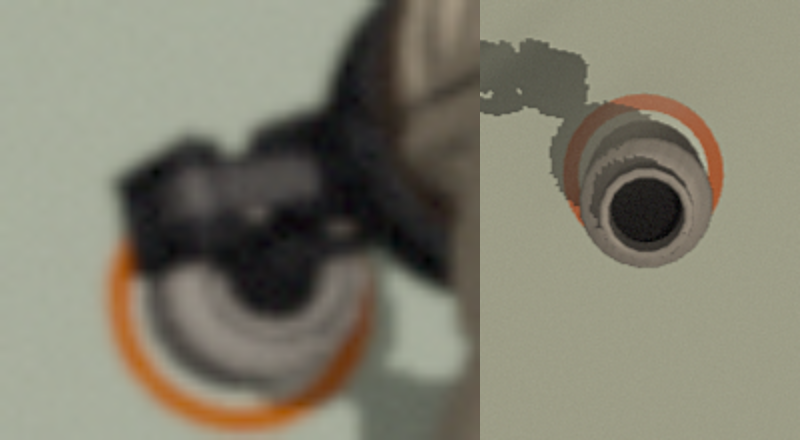

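The dispenser stands released inside the orange ring, upright. Next I'll go above the funnel.

servo_tool(rows="-0.149 0.387 0 0 0 0.94 1;-0.149 0.387 0 0 0 0.94 1;-0.149 0.387 0 0 0 0.94 1;-0.149 0.387 0 0 0 0.94 1;-0.149 0.387 0 0 0 0.94 1;-0.149 0.387 0 0 0 0.94 1;-0.149 0.387 0 0 0 0.94 1;-0.149 0.387 0 0 0 0.94 1;-0.149 0.387 0 0 0 0.94 1;-0.149 0.387 0 0 0 0.94 1;-0.149 0.387 0 0 0 0.94 1;-0.149 0.387 0 0 0 0.94 1")

```text
t: 9.82
position: [0.5474, 0.2818, 0.2565]
eef_rot: [-1.136, -2.924, 0.002]
contact_force: [-0.4, -0.5, -0.8]
opening: 0.0853
grip_force: 0.0
```

servo_tool(rows="0 0 0 0 0 0 1;0 0 0 0 0 0 1;0 0 0 0 0 0 1;0 0 0 0 0 0 1")

```text
t: 10.15
position: [0.5483, 0.2745, 0.2602]
eef_rot: [-1.15, -2.923, 0.001]
contact_force: [0.1, -0.4, -1.1]
opening: 0.0856
grip_force: 0.0
```

```bash
python3 -c "
from h import *
import pickle
plan([.514,.309,.20],47)
im=snapshot('wrist')[:,:,::-1].copy();m=camera_model('wrist');cv2.imwrite('pics/w6.png',im)
pickle.dump(m,open('w6.pkl','wb'))
t=snapshot('top')[:,:,::-1];cv2.imwrite('pics/top6.png',t)"
```

```text
t 10.15 pos [0.5483 0.2745 0.2602] yhead 47.0 q [ 0.46  0.47  0.38  1.48 -0.    1.21]
shift [0.0486 0.0019 0.0602] turn [-0.0008 -0.0001  0.0007] F [ 0.1 -0.4 -1.1] open 0.08563466713316663 0.0
```

View pics/w6.png

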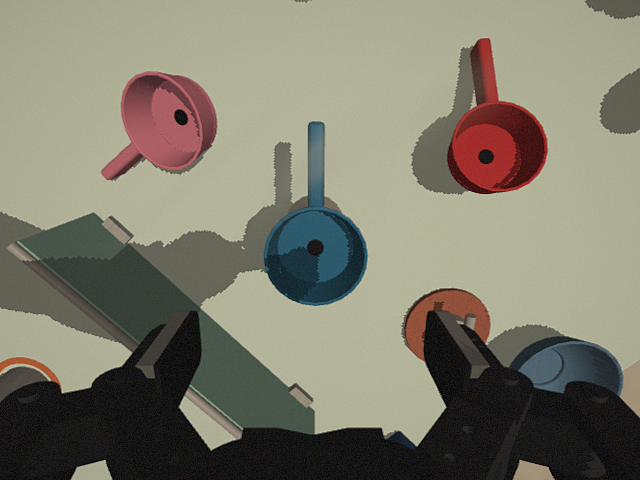

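The blue funnel's rim is centred near (316,256), and its handle runs from (316,123) to (316,205), aligned with the image's vertical. I'll compute the grip point, and refine the dispenser's mouth without viewing more pictures.

```bash
python3 - <<'E'
from h import *
import pickle
np.set_printoptions(precision=4,suppress=True)
m=pickle.load(open('w6.pkl','rb'));im=cv2.imread('pics/w6.png')
k,s,c=blob(im,(90,80,40),(115,255,255),(255,110,380,315));ys,xs=np.nonzero(k);ys+=110;xs+=255
print(s,'rows',ys.min(),ys.max(),'cols',xs.min(),xs.max())
for v in(130,150,170,190):
    r=xs[ys==v];print(v,r.min(),r.max(),ray(m,(r.min()+r.max())/2,v,.116))
print('hend',ray(m,316,ys.min(),.114))
sel=ys>225;e=cv2.fitEllipse(cv2.convexHull(np.c_[xs,ys][ys>212].astype(np.int32)));print(e,'axis',ray(m,*e[0],.117))
print('spout hole', ray(m,315,247,.085))
# mouth in top
t=cv2.imread('pics/top6.png');m=camera_model('top');g=cv2.cvtColor(t,cv2.COLOR_BGR2GRAY)
u0,v0=proj(m,[.476,-.131,.084]);print('expected',u0,v0);u,v=int(u0)-16,int(v0)-16
k=(g[v:v+32,u:u+32]<60).astype(np.uint8);n,l,s,cc=cv2.connectedComponentsWithStats(k)
for i in range(1,n):
  if s[i,4]>15:c=cc[i]+[u,v];print(s[i],c,ray(m,*c,.080))
k,s,c=blob(t,(3,150,100),(20,255,255),(360,270,410,315));print('ring',s,c)
m=camera_model('scene');sc=snapshot('scene')[:,:,::-1].copy();cv2.imwrite('pics/scene6.png',sc);g=cv2.cvtColor(sc,cv2.COLOR_BGR2GRAY)
u0,v0=proj(m,[.476,-.131,.084]);print('sc expected',u0,v0);u,v=int(u0)-20,int(v0)-20
k=(g[v:v+40,u:u+40]<50).astype(np.uint8);n,l,s,cc=cv2.connectedComponentsWithStats(k)
for i in range(1,n):
  if s[i,4]>15:c=cc[i]+[u,v];print(s[i],c,ray(m,*c,.080))
plan([.514,.309,.20],47)
E
```

```text
[   9   69  103  127 8075] rows 179 305 cols 264 366Traceback (most recent call last):
  File "<stdin>", line 8, in <module>
    return umr_minimum(a, axis, None, out, keepdims, initial, where)
ValueError: zero-size array to reduction operation minimum which has no identity
```

```bash
python3 - <<'E'
from h import *
import pickle
np.set_printoptions(precision=4,suppress=True)
m=pickle.load(open('w6.pkl','rb'));im=cv2.imread('pics/w6.png')
k,s,c=blob(im,(85,55,30),(120,255,255),(255,110,380,315));ys,xs=np.nonzero(k);ys+=110;xs+=255
print('rows',ys.min(),ys.max(),'cols',xs.min(),xs.max())
for v in(130,150,170,190):
    r=xs[ys==v]
    if len(r):print(v,r.min(),r.max(),ray(m,(r.min()+r.max())/2,v,.116))
print('hend',ray(m,316,123,.114))
e=cv2.fitEllipse(cv2.convexHull(np.c_[xs,ys][ys>212].astype(np.int32)));print(e,'axis',ray(m,*e[0],.117))
print('spout hole', ray(m,315,247,.085))
t=cv2.imread('pics/top6.png');m=camera_model('top');g=cv2.cvtColor(t,cv2.COLOR_BGR2GRAY)
u0,v0=proj(m,[.476,-.131,.084]);print('expected',u0,v0);u,v=int(u0)-16,int(v0)-16
k=(g[v:v+32,u:u+32]<60).astype(np.uint8);n,l,s,cc=cv2.connectedComponentsWithStats(k)
for i in range(1,n):
  if s[i,4]>15:c=cc[i]+[u,v];print(s[i],c,ray(m,*c,.080))
m=camera_model('scene');sc=snapshot('scene')[:,:,::-1].copy();cv2.imwrite('pics/scene6.png',sc);g=cv2.cvtColor(sc,cv2.COLOR_BGR2GRAY)
u0,v0=proj(m,[.476,-.131,.084]);print('sc expected',u0,v0);u,v=int(u0)-20,int(v0)-20
k=(g[v:v+40,u:u+40]<50).astype(np.uint8);n,l,s,cc=cv2.connectedComponentsWithStats(k)
for i in range(1,n):
  if s[i,4]>15:c=cc[i]+[u,v];print(s[i],c,ray(m,*c,.080))
plan([.514,.309,.20],47)
E
```

```text
rows 173 305 cols 263 366
190 309 323 [0.5265 0.2986 0.116 ]
hend [0.4928 0.3298 0.114 ]
((315.0688171386719, 255.7161102294922), (98.34398651123047, 103.31574249267578), 91.4745101928711) axis [0.5624 0.2644 0.117 ]
spout hole [0.5647 0.2624 0.085 ]
expected 389.36076889994297 289.08229829118034
[ 11  10  11  11 103] [388.767  288.1553] [ 0.4786 -0.1303  0.08  ]
sc expected 223.90113591862846 247.84866000650447
[ 16  17  14  10 104] [225.3846 249.1154] [ 0.4771 -0.1289  0.08  ]
[12 28 13  5 25] [220.52 257.72] [ 0.4927 -0.1461  0.08  ]
t 10.30 pos [0.5486 0.2749 0.2607] yhead 47.1 q [0.46 0.47 0.38 1.48 0.   1.21]
shift [0.0485 0.0014 0.0607] turn [0.0004 0.0001 0.001 ] F [ 0.4 -0.2  0.2] open 0.08511851460853806 0.0
```

The measurements agree: the handle grip is at about (0.512,0.311) and its end is 96 mm from the axis (100 mm expected). I'll narrow the jaws and descend to TCP z 0.097.

servo_tool(rows="0.030 0.0015 0 0 0 0 0.6;0.051 0.0015 0 0 0 0 0.5;0.051 0.0015 0.02 0 0 0 0.5;0.051 0.0015 0.05 0 0 0 0.5;0.051 0.0015 0.08 0 0 0 0.5;0.051 0.0015 0.10 0 0 0 0.5;0.051 0.0015 0.12 0 0 0 0.5;0.051 0.0015 0.14 0 0 0 0.5;0.051 0.0015 0.155 0 0 0 0.5;0.051 0.0015 0.163 0 0 0 0.5;0.051 0.0015 0.163 0 0 0 0.5;0.051 0.0015 0.163 0 0 0 0.5")

```text
t: 11.3
position: [0.5122, 0.3116, 0.0976]
eef_rot: [1.148, 2.924, 0.0]
contact_force: [0.4, 0.9, 0.5]
opening: 0.0425
grip_force: 0.0
```

```bash
python3 - <<'E'
from h import *
plan([.512,.311,.097],47)
im=snapshot('wrist')[:,:,::-1].copy();m=camera_model('wrist');cv2.imwrite('pics/w7.png',im)
h=cv2.cvtColor(im,cv2.COLOR_BGR2HSV);k=cv2.inRange(h,np.array((85,55,30)),np.array((120,255,255)))
for v in range(200,420,30):
    r=np.nonzero(k[v,200:430])[0]+200
    if len(r):print(v,r.min(),r.max(),len(r))
print('handle end',proj(m,[.4905,.331,.116]),'grip',proj(m,[.512,.311,.116]))
E
```

```text
t 11.30 pos [0.5122 0.3116 0.0976] yhead 47.1 q [ 0.55  0.53  0.05  1.09 -0.    1.29]
shift [-0.0002 -0.0006  0.0006] turn [0.     0.     0.0021] F [0.4 0.9 0.5] open 0.042452017939620536 0.0
290 295 329 35
320 295 329 35
350 295 396 35
380 296 327 32
410 258 364 107
handle end [308.87425197 277.95344991] grip [309.00947159 358.63963989]
```

The handle is centred (columns 295–329) between the jaws. I'll close.

servo_tool(rows="0 0 0 0 0 0 0.3;0 0 0 0 0 0 0.2;0 0 0 0 0 0 0.16;0 0 0 0 0 0 0.13;0 0 0 0 0 0 0.1;0 0 0 0 0 0 0.05;0 0 0 0 0 0 0;0 0 0 0 0 0 0;0 0 0 0 0 0 0;0 0 0 0 0 0 0;0 0 0 0 0 0 0")

```text
t: 12.27
position: [0.5125, 0.3122, 0.0982]
eef_rot: [1.147, 2.924, 0.002]
contact_force: [-1.0, 0.1, 5.8]
opening: 0.0108
grip_force: 60.5
```

servo_tool(rows="0 0 -0.003 0 0 0 0;0 0 -0.008 0 0 0 0;0 0 -0.015 0 0 0 0;0 0 -0.025 0 0 0 0;0 0 -0.035 0 0 0 0;0 0 -0.050 0 0 0 0;0 0 -0.065 0 0 0 0;0 0 -0.080 0 0 0 0;0 0 -0.095 0 0 0 0;0 0 -0.108 0 0 0 0;0 0 -0.116 0 0 0 0;0 0 -0.120 0 0 0 0")

```text
t: 13.27
position: [0.5128, 0.3123, 0.2197]
eef_rot: [1.147, 2.923, 0.004]
contact_force: [0.3, -0.2, -0.6]
opening: 0.011
grip_force: 59.6
```

```bash
python3 - <<'E'
from h import *
plan([.512,.311,.225],47)
im=snapshot('wrist')[:,:,::-1].copy();m=camera_model('wrist');cv2.imwrite('pics/w8.png',im)
h=cv2.cvtColor(im,cv2.COLOR_BGR2HSV);k=cv2.inRange(h,np.array((85,55,30)),np.array((120,255,255)))
for v in range(260,420,20):
    r=np.nonzero(k[v,200:430])[0]+200
    if len(r):print(v,r.min(),r.max(),len(r))
for n in('top','scene'): cv2.imwrite(f'pics/{n}8.png',snapshot(n)[:,:,::-1])
E
```

```text
t 13.27 pos [0.5128 0.3123 0.2197] yhead 47.2 q [0.55 0.45 0.24 1.36 0.   1.29]
shift [-0.0003 -0.0014 -0.0053] turn [0.0033 0.0009 0.0026] F [ 0.3 -0.2 -0.6] open 0.010997863105977322 59.60626780986786
280 296 329 34
300 295 330 36
320 295 330 36
340 258 328 33
360 296 328 33
380 296 348 33
400 290 335 46
```

The funnel is gripped (59 N) and lifted, with the spout at about z 0.176. I'll carry it over the divider towards (0.4255,-0.081), stopping a little short for a check.

servo_tool(rows="-0.002 -0.003 0 0 0 0 0;-0.006 -0.010 0 0 0 0 0;-0.012 -0.021 0 0 0 0 0;-0.020 -0.035 0 0 0 0 0;-0.030 -0.052 0 0 0 0 0;-0.041 -0.070 0 0 0 0 0;-0.051 -0.087 0 0 0 0 0;-0.061 -0.104 0 0 0 0 0;-0.071 -0.122 0 0 0 0 0;-0.081 -0.139 0 0 0 0 0;-0.091 -0.157 0 0 0 0 0;-0.100 -0.172 0 0 0 0 0")

```text
t: 14.42
position: [0.467, 0.1158, 0.2166]
eef_rot: [-1.148, -2.923, 0.002]
contact_force: [0.2, -0.0, -0.6]
opening: 0.0114
grip_force: 59.6
```

servo_tool(rows="-0.010 -0.017 0 0 0 0 0;-0.020 -0.035 0 0 0 0 0;-0.030 -0.052 0 0 0 0 0;-0.041 -0.070 0 0 0 0 0;-0.051 -0.087 0 0 0 0 0;-0.061 -0.104 0 0 0 0 0;-0.071 -0.122 0 0 0 0 0;-0.081 -0.139 0 0 0 0 0;-0.090 -0.154 0 0 0 0 0;-0.096 -0.165 0 0 0 0 0;-0.100 -0.172 0 0 0 0 0;-0.103 -0.176 0 0 0 0 0")

```text
t: 15.42
position: [0.4232, -0.0823, 0.2169]
eef_rot: [-1.149, -2.923, 0.001]
contact_force: [-0.5, 0.3, -0.5]
opening: 0.0112
grip_force: 59.6
```

servo_tool(rows="0 0 0 0 0 0 0;0 0 0 0 0 0 0;0 0 0 0 0 0 0;0 0 0 0 0 0 0")

```text
t: 15.75
position: [0.4243, -0.0808, 0.2172]
eef_rot: [-1.146, -2.925, -0.0]
contact_force: [-0.1, 0.2, -0.3]
opening: 0.0113
grip_force: 59.6
```

```bash
python3 - <<'E'
from h import *
np.set_printoptions(precision=4,suppress=True)
plan([.4255,-.081,.18],47.2)
o=get_obs();R=Ro.from_rotvec(o["eef_rot"]).as_matrix();ax=o["position"]+R@[-.0707,-.001,0];z=o["position"][2]-.0432;ax[2]=0
print('pred axis',ax,z)
for n in('top','scene'):
    im=snapshot(n)[:,:,::-1].copy();m=camera_model(n);cv2.imwrite(f'pics/{n}9.png',im)
    p=proj(m,ax+[0,0,z+.062]);print(n,'pred rim',p,'pred mouth',proj(m,[.4765,-.13,.084]))
    x,y=p.astype(int);k,s,c=blob(im,(85,55,30),(120,255,255),(x-50,y-50,x+50,y+50));print(s,c)
    im2=snapshot(n)
E
```

```text
t 15.75 pos [ 0.4243 -0.0808  0.2172] yhead 47.2 q [-0.19  0.12 -0.21  1.24  0.    0.56]
shift [-0.001   0.0006  0.0372] turn [ 0.     -0.0002  0.0003] F [-0.1  0.2 -0.3] open 0.011311823865674735 59.601961970329285
pred axis [ 0.4755 -0.1295  0.    ] 0.17403089143514255
top pred rim [400.0889 281.553 ] pred mouth [388.9272 288.8668]Traceback (most recent call last):
  File "<stdin>", line 9, in <module>
  File "h.py", line 12, in blob
    i=1+np.argmax(s[1:,4]); return (l==i),s[i],c[i]+[x0,y0]
        ~~~~~~~~~^^^^^^^^^
    return _wrapfunc(a, 'argmax', axis=axis, out=out, **kwds)
    return bound(*args, **kwds)
ValueError: attempt to get argmax of an empty sequence
```

The top view is blocked by the arm. I'll go down partway to keep spout clearance, then measure with the scene camera.

servo_tool(rows="0 0.001 0.005 0 0 0 0;-0.001 0.001 0.012 0 0 0 0;-0.001 0.001 0.022 0 0 0 0;-0.001 0.001 0.032 0 0 0 0;-0.001 0.001 0.042 0 0 0 0;-0.001 0.001 0.050 0 0 0 0;-0.001 0.001 0.055 0 0 0 0;-0.001 0.001 0.057 0 0 0 0;-0.001 0.001 0.057 0 0 0 0;-0.001 0.001 0.057 0 0 0 0")

```text
t: 16.63
position: [0.4259, -0.0813, 0.1605]
eef_rot: [1.147, 2.924, 0.0]
contact_force: [-0.2, 0.3, 0.4]
opening: 0.0108
grip_force: 59.6
```

```bash
python3 - <<'E'
from h import *
np.set_printoptions(precision=4,suppress=True)
plan([.4255,-.081,.137],47.2)
o=get_obs();R=Ro.from_rotvec(o["eef_rot"]).as_matrix();ax=o["position"]+R@[-.0707,-.001,0];z=o["position"][2]-.0432;ax[2]=0
print('pred axis',ax,z)
m=camera_model('scene');im=snapshot('scene')[:,:,::-1].copy();cv2.imwrite('pics/scene10.png',im)
p=proj(m,ax+[0,0,z+.062]);print('pred rim',p)
x,y=p.astype(int);k,s,c=blob(im,(85,45,25),(120,255,255),(x-40,y-40,x+40,y+50));print('blue',s[:2]+[x-40,y-40],s)
pts=lambda r,h,c=ax:np.array([proj(m,c+[r*np.cos(a),r*np.sin(a),h]) for a in np.linspace(0,6.28,60)])
S=6;x0,y0=x-48,y-35;cr=cv2.resize(im[y0:y0+100,x0:x0+100],None,fx=S,fy=S,interpolation=cv2.INTER_CUBIC);ov=cr.copy()
D=np.array([.4765,-.13,0])
for r,h,c,col in((.04,z+.062,ax,(0,255,255)),(.034,z+.03,ax,(0,255,255)),(.008,z,ax,(0,255,0)),(.02,.084,D,(0,0,255)),(.03,0,D,(0,0,255))):
    cv2.polylines(ov,[((pts(r,h,c)-[x0,y0]+.5)*S).astype(int)],True,col,1)
    q=pts(r,h,c);print(q.min(0),q.max(0))
cv2.imwrite('pics/chk.png',ov[:, :]);print(ov.shape)
E
```

```text
t 16.63 pos [ 0.4259 -0.0813  0.1605] yhead 47.2 q [-0.19  0.17 -0.31  1.09  0.    0.56]
shift [ 0.0005 -0.      0.0235] turn [ 0.0002  0.0003 -0.0008] F [-0.2  0.3  0.4] open 0.010766645839222282 59.60130751132965
pred axis [ 0.477  -0.1301  0.    ] 0.1172942899815879
pred rim [216.9327 214.0349]
blue [196 186] [  20   12   44   54 1417]
[194.6389 199.0525] [238.9801 230.0244]
[201.2448 213.326 ] [237.8414 239.5401]
[217.8189 233.7254] [226.1998 239.8605]
[214.2753 240.3139] [234.6261 255.5484]
[215.9421 262.6161] [244.4321 285.0432]
(600, 600, 3)
```

View pics/chk.png

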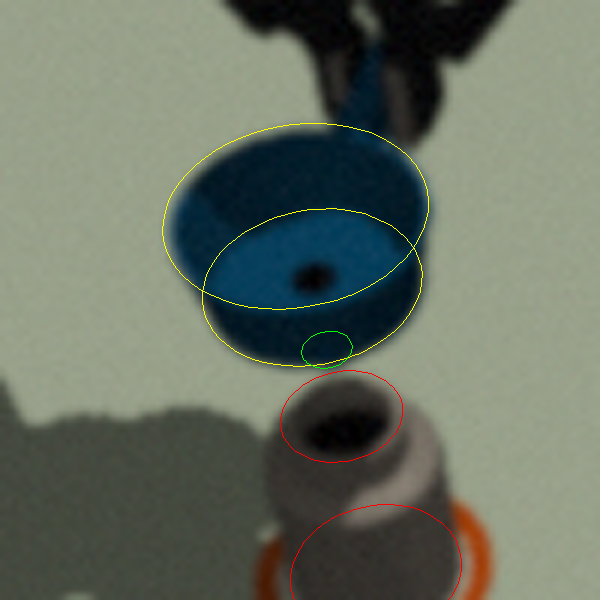

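The last picture matches the predicted outlines: funnel (yellow), spout end (green) and neck (red) all lie within about 1 mm. The funnel is upright, so I'll lower it the last 23 mm slowly.

servo_tool(rows="0 0 0.002 0 0 0 0;0 0 0.005 0 0 0 0;0 0 0.009 0 0 0 0;0 0 0.013 0 0 0 0;0 0 0.017 0 0 0 0;0 0 0.020 0 0 0 0;0 0 0.022 0 0 0 0;0 0 0.023 0 0 0 0;0 0 0.023 0 0 0 0;0 0 0.023 0 0 0 0;0 0 0.023 0 0 0 0;0 0 0.023 0 0 0 0")

```text
t: 17.68
position: [0.4258, -0.0813, 0.1375]
eef_rot: [1.147, 2.924, 0.0]
contact_force: [0.9, -0.1, -0.6]
opening: 0.0113
grip_force: 59.6
```

```bash
python3 - <<'E'
from h import *
np.set_printoptions(precision=4,suppress=True)
plan([.4255,-.081,.137],47.2)
o=get_obs();R=Ro.from_rotvec(o["eef_rot"]).as_matrix();ax=o["position"]+R@[-.0707,-.001,-0];print('spout',ax-[0,0,.0432],'qd',np.abs(o['qd']).max())
m=camera_model('scene');im=snapshot('scene')[:,:,::-1].copy();a=cv2.imread('pics/scene10.png');b=cv2.imread('pics/scene6.png')
# dispenser unchanged since release? body below funnel (rows 262-290), and cup/rest of shelf vs start
for nm,A,(x0,y0,x1,y1) in(('disp',b,(205,262,255,292)),('cup',cv2.imread('pics/scene0.png'),(385,212,425,245)),('divider',b,(300,175,400,320))):
    d=cv2.absdiff(im,A)[y0:y1,x0:x1].max(2);print(nm,d.mean(),(d>40).mean())
    print(cv2.phaseCorrelate(*[np.float32(cv2.cvtColor(i[y0:y1,x0:x1].copy(),cv2.COLOR_BGR2GRAY)) for i in(A,im)]))
k,s,c=blob(im,(85,45,25),(120,255,255),(177,185,257,285));print('blue',s,c)
E
```

```text
t 17.68 pos [ 0.4258 -0.0813  0.1375] yhead 47.2 q [-0.19  0.19 -0.35  1.03 -0.    0.56]
shift [0.0004 0.     0.0005] turn [ 0.0002  0.0004 -0.0007] F [ 0.9 -0.1 -0.6] open 0.011281019569485216 59.60180997848511
spout [ 0.477  -0.1301  0.0943] qd 0.0020084653608898146
disp 15.305333333333333 0.14933333333333335
((-0.2576421485314171, -0.1200629313252648), 0.5993915122350056)
cup 17.43030303030303 0.10909090909090909
((1.2056872392132547, -2.180779927525169), 0.2936371402608024)
divider 11.218206896551724 0.08551724137931034
((-0.05462192491636131, 0.0199666797109046), 0.5814525136311849)
blue [  22   10   42   54 1383] [221.0738 226.2314]
```

The spout is at (0.477,-0.130,0.094): 10 mm above the mouth, still, and free of contact. Handing in.

```bash
python3 -c "
from cell import *
print(close_job())"
```

```text
the job is handed in; nothing more can be done
None
```

I handed the job in at 17.7 s: the dispenser stands in the orange ring, within about 2 mm of its centre, and the blue funnel is held still about 10 mm above its neck; I saw no contact with the divider, but my image check that the cup hadn't moved was inconclusive.

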